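Load the label roll on the packing bench

ROBOT

A 6-joint arm with a two-finger parallel gripper is mounted at the origin on the work surface. World frame = base frame: x ahead of the robot, y to its left, z up, the work surface at z = 0. Lengths are in m, angles in rad, forces in N, time in s.
With the tool pointing down it reaches from about 0.3 to 0.775 m from the base axis. Payload 14.6 kg.
Tool frame: the origin (TCP) lies between the finger pads; the fingertips stand 11 mm ahead of it and the grasp point (between the pads) lies 8 mm behind it (bot.tcp_to_tips is the distance from the TCP to the fingertips, in m); x points along the fingers, y is the direction in which the jaws open and shut, and the axes are right-handed (so a half turn about x gives the same grasp; the last joint's range is limited). The gripper opens to 94 mm and grips with 3 to 60 N. Pads are 16 mm wide; open, the fingers measure 119 mm over their backs; the gripper's body (75 mm by 177 mm) begins 78 mm behind the grasp point.
Start: joints at [1.096, 0.3, 1.521, -0, 1.321, -0.067], TCP at [0.218, 0.505, 0.216] pointing down, gripper open.
Joint ranges: [-3.03, 3.03], [-0.79, 2.21], [0.23, 2.52], [-1.04, 4.18], [0, 3.07], [-2.55, 2.55]. Speed limits (rad/s): [2.22, 2.22, 2.57, 3.14, 3.14, 3.14].

INTERFACE

Orientations are given as a 3x3 rotation matrix whose columns are the frame's x, y, z axes.
In Python, from cell import bot gives the robot as it stands. The module is installed in compiled form; this text tells all that it offers.
- The arm moves only by the tool apply_moves, never from a script. Its argument "motion" is a list of rows, each a list of 6 numbers: the shift along the tool's x, y, z in mm, then the turn, a rotation vector about the tool's x, y, z in degrees. In form: [[x, y, z, rx, ry, rz], ...]. A call has 1 to 5 rows; each row is the pose to reach, as a shift and turn from the pose measured when the call began, along the tool's axes at that moment; what a row does not reach only later rows make up. A row lasts 1/10 s, in which the tool goes at most 50 mm and 8.59 degrees, less where a joint would pass 70% of its speed; a pose out of reach is approached as far as the arm can. A call with a gripper value outside its range is refused whole. "grip" is the opening, from 0 (shut) to 1 (fully open), set as the call begins (left out, the last holds). The fingers move at their own pace and stop on an object; "grip_force" is the grip in N (left out, the last holds). Time passes only in rows, so rows that repeat a pose let the fingers close. It gives the time, the measured TCP pose, the force and the opening at its end, in the units of the state.
- bot.state(): the state, without advancing time (a new reading comes with each control period).
- bot.camera(name): name is "scene" or "side" or "wrist"; returns (picture, depth): 480x640x3 uint8, red, green, blue; 480x640 float32, m along the optical axis (not along the pixel's ray), 0 where there is no reading.
- bot.calibration(name): a dict with "K" (3x3 intrinsics, pixels), "R" (3x3) and "t" (3): a world point X has camera coordinates R X + t. Camera axes: x right, y down, z forward; pixel columns grow to the right and rows downward; lengths in m; the calibration is good to about 2 mm. A picture is of the moment at which its call begins: read the wrist's pose just before it. calibration takes no time and is no camera call; for the wrist camera it gives the pose at the moment of the call.
- bot.job_done(): hands the job in, once; it reports no verdict.
The state is a dict: "time_s": time; "joint_pos": joint angles; "qd": joint speeds; "tau": joint torques, N m; "ee_pos": TCP position; "tcp_rot": TCP orientation; "force": force on the tool from outside, world axes, zero at the start; "wrist_torque": the same for the moment, N m; "gripper_width": finger opening in m.
Only numpy, scipy, OpenCV 4.12 (cv2) and the standard library are available. Lean on these libraries where they do the work, as an engineer would, in place of code of your own. Each camera call takes 0.05 s, during which the arm holds its last target. There are 200 camera calls.

TASK

Get the label dispenser on the storeroom packing bench ready: take the slim spindle out of the wooden rack and stand it upright in the dispenser's socket, fully home so that its flange sits on the block. Then slip the label roll over the spindle and lower it until it rests on the flange. Lower both parts all the way rather than letting them drop, and leave the thick spindle, tape roll, mug and carton where they are.

Things in the scene. Friction and masses are not known exactly. Their poses are not given: they have to be found in the camera images.
- dispenser: Grey painted dispenser block, fixed to the bench, 160 (x) x 110 (y) x 40 mm high. Origin: centre of its underside. On its far end (x = +68 mm) stands a steel tear bar along y, 90 mm long, 8 mm thick, its top 79 mm above the bench.
- socket (a point): Centre of the mouth of the dispenser's round socket, in its top face, 20 mm from the block's centre away from the tear bar; 40 mm above the bench. Hole diameter 19 mm, 34 mm deep, mouth chamfered by 2 mm; z up.
- rack: Wooden rack block, fixed to the bench, 190 (x) x 80 (y) x 45 mm high, with two round holes of 19 mm, 38 mm deep, at x = -47.5 and +47.5 mm; one spindle stands in each. Which one stands where varies. Origin: centre of its underside.
- slim_spindle: Loose aluminium spindle, 0.12 kg: an upright rod of 16 mm diameter above a flange of 50 mm diameter and 5 mm thickness, with a tail of 16 mm diameter below, 30 mm long with a chamfered foot. Origin: centre of the flange's underside; z along the rod, up. Flange top at z = 5 mm, rod top at z = 78 mm, foot at z = -30 mm. Starts upright in the rack.
- thick_spindle: Same as the slim spindle, but its rod above the flange is 34 mm thick and does not fit the roll. Bystander, stays in the rack. Origin: centre of the flange's underside.
- label_roll: Roll of white labels on a cardboard core, loose, 0.13 kg: outside diameter 58 mm, height 60 mm, bore 26 mm all the way through. Stands on end on the bench. Origin: its centre, 30 mm above its lower face; z along its axis. The two ends are alike.
- tape_roll: Bystander: wide brown roll lying flat on the bench, outside diameter 100 mm, bore 76 mm, 48 mm high. Origin: centre of its underside.
- mug: Bystander: white mug, 80 mm wide, 90 mm high, handle at +y. Origin: centre of its underside.
- carton: Bystander: closed cardboard carton, 110 x 90 x 80 mm high. Origin: centre of its underside.
Mind the look-alikes: they are no part of the job. What is shaped like the slim_spindle but blue is not meant.

How it is judged:
By the outcome, as a careful person would: the job done as asked, in the order asked, and still so for the second after the job is handed in, with the robot touching nothing.
It also fails if it takes over 72 s, if anything falls off the work surface, if the arm or the gripper's body presses on something with over 40 N, if the wrist force passes 120 N, or if a joint passes its speed limit or range.

## Working session

There is one attempt and no reset: what is moved stays moved. The work goes in short steps, Python scripts to look and compute and a tool call to move; the robot and the scene stay as the last step left them, time stands still between calls to the robot, and variables do not carry over. Pictures are saved under pics/ and viewed, about 8 in all and at most 12, crops included, and the job is handed in when it is done.

Besides the shell and the picture viewer there is one more tool, called as name([rows], argument=value, ...), one row to a line, values as JSON. apply_moves: Moves the arm, as the interface text tells. Its arguments: {"type":"object","properties":{"motion":{"type":"array"},"grip":{"type":"number"},"grip_force":{"type":"number"}},"required":["motion"]}

```bash
mkdir -p pics
cat > h.py <<'E'
import numpy as np, cv2
from cell import bot
def shot(n,f=None):
    c=bot.calibration(n); im,d=bot.camera(n)
    if f: cv2.imwrite('pics/'+f,cv2.cvtColor(im,cv2.COLOR_RGB2BGR))
    return im,d,c
def world(d,c,uv=None):
    K,R,t=[np.array(c[k]) for k in('K','R','t')]
    v,u=np.mgrid[0:480,0:640]
    p=np.stack([(u-K[0,2])/K[0,0]*d,(v-K[1,2])/K[1,1]*d,d],-1)
    return (p-t)@R
def ray(c,u,v,z):
    K,R,t=[np.array(c[k]) for k in('K','R','t')]
    r=R.T@np.linalg.inv(K)@np.array([u,v,1.]); o=-R.T@t
    return o+r*(z-o[2])/r[2]
E
python3 - <<'E'
from h import *
s=bot.state(); print(s['time_s'],s['ee_pos'],np.round(s['tcp_rot'],3).tolist(),s['gripper_width'])
for n in('scene','side'):
    im,d,c=shot(n,n+'.png'); np.savez(n+'.npz',im=im,d=d,**c)
    print(n,-np.array(c['R']).T@c['t'])
E
```

```text
0.0 [0.21803541 0.50465591 0.21588385] [[-0.001, 0.397, 0.918], [-0.001, 0.918, -0.397], [-1.0, -0.001, -0.0]] 0.09427221570557842
scene [1.09176338 0.54524191 0.7560818 ]
side [ 0.36434637 -0.97906552  0.80260006]
```

View pics/scene.png

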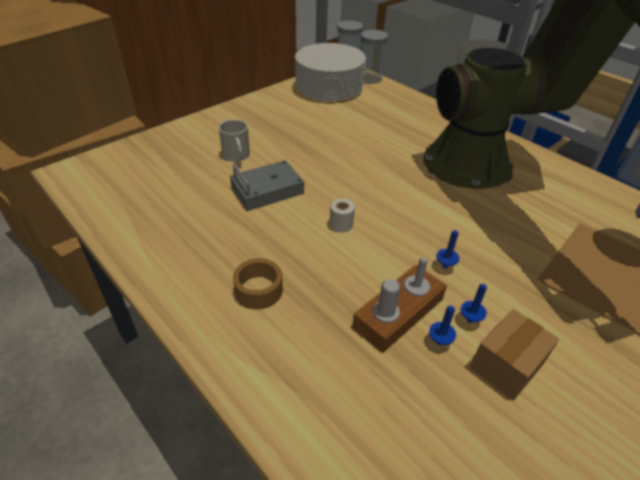

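View pics/side.png

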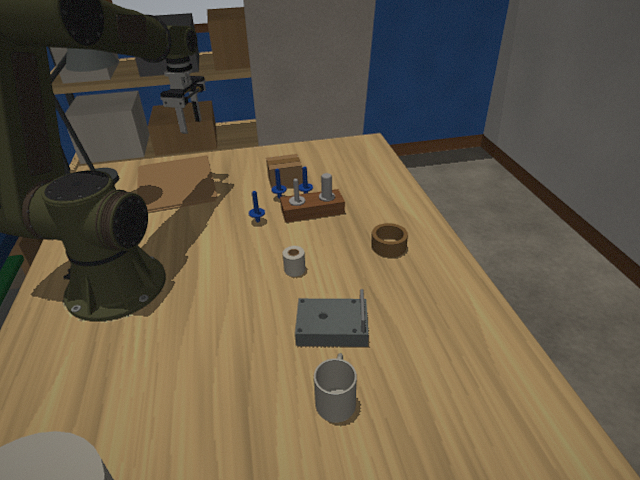

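The scene view shows the grey slim spindle in the rack at (421,272) and the thick one at (389,297). Blue look-alikes stand at (448,250), (474,305) and (442,328). The label roll is at (342,214) and the socket at (274,176). The thin grey rod standing in the rack fits the description: the others are blue or not in the rack, and the other rack spindle is thick. Next I'll measure and confirm this with a crop.

```bash
cat > m.py <<'E'
from h import *
for n in('scene','side'):
    f=np.load(n+'.npz'); im,d=f['im'],f['d']; c={k:f[k] for k in'KRt'}
    P=world(d,c); X,Y,Z=P[...,0],P[...,1],P[...,2]
    hsv=cv2.cvtColor(im,cv2.COLOR_RGB2HSV)
    ok=(d>0)&(Z>.012)&(Z<.15)&(X>.2)&(X<.95)&(abs(Y)<.6)
    if n=='side': ok[:140]=False
    m=cv2.morphologyEx(ok.astype(np.uint8),cv2.MORPH_OPEN,np.ones((2,2)))
    k,L,S,_=cv2.connectedComponentsWithStats(m)
    print(n)
    for i in range(1,k):
        if S[i,4]<40: continue
        q=L==i
        print(S[i].tolist(),'xyz lo',np.round(np.percentile(P[q],2,axis=0),3),'hi',np.round(np.percentile(P[q],98,axis=0),3),'hsv',np.median(hsv[q],axis=0))
f=np.load('scene.npz'); im=f['im'][215:370,340:560]
a=cv2.resize(im,None,fx=3,fy=3,interpolation=3)
cv2.imwrite('pics/crop1.png',cv2.cvtColor(a,4))
E
python3 m.py
```

```text
scene
[220, 120, 31, 41, 1033] xyz lo [ 0.428 -0.498  0.002] hi [ 0.518 -0.391  0.09 ] hsv [21. 38. 86.]
[231, 161, 75, 47, 2288] xyz lo [ 0.44 -0.32  0.01] hi [ 0.602 -0.194  0.079] hsv [38. 17. 90.]
[331, 199, 25, 31, 674] xyz lo [ 0.417 -0.061  0.001] hi [ 0.492 -0.012  0.063] hsv [20. 43. 97.]
[437, 230, 24, 38, 480] xyz lo [0.292 0.176 0.   ] hi [0.412 0.234 0.108] hsv [112. 180. 104.]
[234, 259, 50, 48, 1572] xyz lo [ 0.693 -0.043  0.007] hi [0.788 0.047 0.051] hsv [ 17. 158.  70.]
[354, 258, 94, 93, 4168] xyz lo [0.471 0.193 0.008] hi [0.658 0.269 0.124] hsv [ 14. 169. 107.]
[462, 284, 27, 39, 617] xyz lo [0.392 0.313 0.001] hi [0.495 0.356 0.108] hsv [110. 207. 107.]
[430, 306, 28, 40, 668] xyz lo [0.493 0.305 0.001] hi [0.582 0.348 0.109] hsv [110. 205. 109.]
[472, 310, 89, 89, 4328] xyz lo [0.452 0.397 0.004] hi [0.561 0.483 0.084] hsv [ 16. 142. 114.]
side
[267, 155, 79, 65, 2902] xyz lo [ 0.451  0.182 -0.   ] hi [0.652 0.458 0.119] hsv [ 15. 131.  79.]
[249, 192, 17, 29, 235] xyz lo [ 0.367  0.184 -0.002] hi [0.41  0.348 0.105] hsv [110. 192.  78.]
[372, 224, 37, 32, 853] xyz lo [ 0.688 -0.056  0.005] hi [0.785 0.036 0.05 ] hsv [ 16. 134.  65.]
[283, 247, 23, 28, 539] xyz lo [ 0.436 -0.073  0.001] hi [ 0.495 -0.02   0.062] hsv [20. 32. 91.]
[295, 297, 74, 47, 3119] xyz lo [ 0.433 -0.336  0.01 ] hi [ 0.592 -0.213  0.078] hsv [60. 11. 89.]
[314, 354, 43, 67, 2105] xyz lo [ 0.439 -0.502  0.002] hi [ 0.515 -0.423  0.091] hsv [21. 27. 83.]
```

View pics/crop1.png

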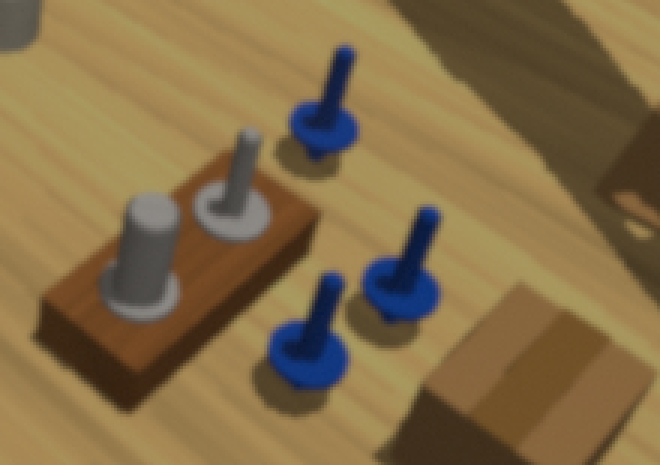

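The crop confirms the slim grey rod with flange at crop (240,190), in the near rack hole. Three blue copies stand on the bench, outside the rack. I'll move the wrist camera above it.

```bash
cat > go.py <<'E'
import sys
from h import *
from scipy.spatial.transform import Rotation as Ro
def go(p,extra=''):
    s=bot.state(); R=np.array(s['tcp_rot'])
    T=np.array([[0,0,1],[0,1,0],[-1,0,0.]])
    print(np.round(R.T@(np.array(p)-s['ee_pos'])*1e3,1),np.round(Ro.from_matrix(R.T@T).as_rotvec(degrees=True),2),'t',s['time_s'],np.round(s['ee_pos'],4),np.round(s['force'],1),s['gripper_width'])
if __name__=='__main__': go([float(a) for a in sys.argv[1:4]])
E
python3 go.py .515 .225 .26
python3 - <<'E'
from h import *
c=bot.calibration('wrist'); s=bot.state(); o=-np.array(c['R']).T@c['t']
print('cam in tool',np.array(s['tcp_rot']).T@(o-s['ee_pos'])*1e3, 'fwd in tool',np.array(s['tcp_rot']).T@np.array(c['R'])[2],c['K'][0])
E
```

```text
[ -43.9 -139.1  383.5] [-2.336e+01 -2.000e-02  6.000e-02] t 0.1 [0.218  0.5047 0.216 ] [-0.2 -0.3  0.8] 0.09399268161360329
cam in tool [-168.56104285    1.32495663  -78.44910322] fwd in tool [ 0.96232305 -0.00146029  0.27190481] [379.52686828   0.         320.41628595]
```

apply_moves([
  [-20, -15, 42, -8, 0, 0],
  [-44, -31, 85, -16, 0, 0],
  [-44, -47, 128, -23.4, 0, 0],
  [-44, -62, 171, -23.4, 0, 0],
  [-44, -78, 214, -23.4, 0, 0],
])

```text
time_s: 0.6
ee_pos: [0.3846, 0.3468, 0.26]
tcp_rot: [[-0.0, -0.001, 1.0], [-0.001, 1.0, 0.001], [-1.0, -0.001, -0.0]]
force: [0.1, 0.5, 0.1]
gripper_width: 0.0942
```

```bash
python3 go.py .515 .225 .26
```

```text
[   0.  -121.9  130.3] [ 0.06 -0.03  0.05] t 0.6 [0.3846 0.3468 0.26  ] [0.1 0.5 0.1] 0.09417274802597626
```

apply_moves([
  [0, -30, 32, 0, 0, 0],
  [0, -60, 65, 0, 0, 0],
  [0, -90, 98, 0, 0, 0],
  [0, -122, 130, 0, 0, 0],
  [0, -122, 130, 0, 0, 0],
], grip=0.6)

```text
time_s: 1.1
ee_pos: [0.5172, 0.2214, 0.2591]
tcp_rot: [[-0.001, 0.003, 1.0], [-0.002, 1.0, -0.003], [-1.0, -0.002, -0.001]]
force: [-0.8, 1.0, -0.3]
gripper_width: 0.0582
```

```bash
python3 go.py .515 .225 .26
python3 - <<'E'
from h import *
im,d,c=shot('wrist','w1.png'); np.savez('w1.npz',im=im,d=d,**c)
P=world(d,c); 
for lo,hi in((.045,.058),(.118,.13)):
  m=(P[...,2]>lo)&(P[...,2]<hi)&(abs(P[...,0]-.515)<.04)&(abs(P[...,1]-.225)<.04)&(d>0)
  print(m.sum(),P[m].min(0) if m.any() else'',P[m].max(0) if m.any() else'', np.argwhere(m).mean(0))
E
```

```text
[-0.9  3.6 -2.2] [-0.19 -0.08  0.11] t 1.1 [0.5172 0.2214 0.2591] [-0.8  1.  -0.3] 0.05819031359514366
3919 [0.47530635 0.18504536 0.0450005 ] [0.5546869  0.26496832 0.05735446] [202.6700689  323.70324062]
272 [0.50643221 0.21788986 0.11814767] [0.52175614 0.23293564 0.12554799] [221.18382353 325.07720588]
```

View pics/w1.png

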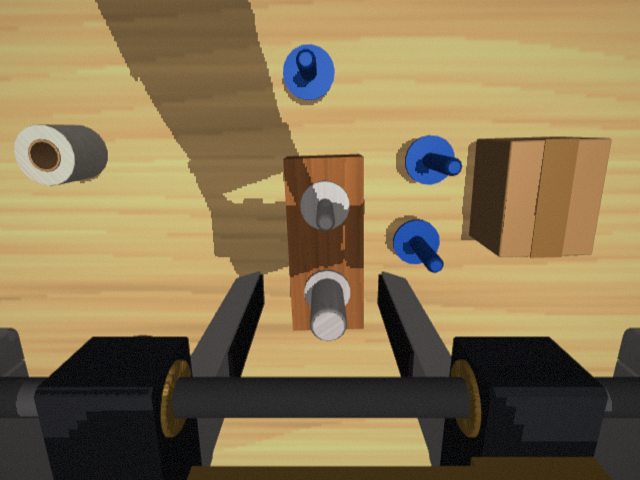

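The wrist view shows the slim rod's top at (325,221), between the opened fingers' line. The roll is at (45,155). I'll descend on the rod.

```bash
python3 go.py .5143 .2255 .085
```

```text
[174.2   2.6  -1.2] [-0.13 -0.1   0.08] t 1.15 [0.5158 0.2231 0.2592] [-0.3  0.2  0.4] 0.05698840382833857
```

apply_moves([
  [0, 2.5, -1, 0, 0, 0],
  [40, 2.5, -1, 0, 0, 0],
  [75, 2.5, -1, 0, 0, 0],
  [110, 2.5, -1, 0, 0, 0],
  [110, 2.5, -1, 0, 0, 0],
])

```text
time_s: 1.65
ee_pos: [0.5119, 0.2259, 0.1453]
tcp_rot: [[-0.009, 0.001, 1.0], [-0.004, 1.0, -0.001], [-1.0, -0.004, -0.009]]
force: [0.5, 0.6, 0.2]
gripper_width: 0.0565
```

```bash
python3 go.py .5143 .2255 .085
python3 - <<'E'
from h import *
c=bot.calibration('wrist'); im,d,c=shot('wrist')
P=world(d,c)
m=(P[...,2]>.11)&(P[...,2]<.13)&(abs(P[...,0]-.515)<.02)&(abs(P[...,1]-.225)<.02)&(d>0)
print(m.sum(),np.percentile(P[m],[2,50,98],axis=0) if m.any() else'')
E
```

```text
[60.3 -0.2  2.9] [-0.04 -0.49  0.22] t 1.65 [0.5119 0.2259 0.1453] [0.5 0.6 0.2] 0.05649842863400409
735 [[0.50647715 0.21859124 0.11108856]
 [0.51178984 0.22575404 0.12164411]
 [0.52050442 0.23286847 0.12440407]]
```

apply_moves([
  [15, 0, 2.5, 0, -0.5, 0.2],
  [35, 0, 2.5, 0, -0.5, 0.2],
  [50, 0, 2.5, 0, -0.5, 0.2],
  [60, 0, 2.5, 0, -0.5, 0.2],
  [60, 0, 2.5, 0, -0.5, 0.2],
])

```text
time_s: 2.2
ee_pos: [0.5155, 0.2265, 0.0889]
tcp_rot: [[0.004, 0.0, 1.0], [0.001, 1.0, -0.0], [-1.0, 0.001, 0.004]]
force: [0.1, 0.1, -0.1]
gripper_width: 0.0564
```

apply_moves([
  [0, 0, 0, 0, 0, 0],
  [0, 0, 0, 0, 0, 0],
  [0, 0, 0, 0, 0, 0],
  [0, 0, 0, 0, 0, 0],
  [0, 0, 0, 0, 0, 0],
], grip=0, grip_force=30)

```text
time_s: 2.7
ee_pos: [0.5156, 0.2265, 0.0891]
tcp_rot: [[0.004, 0.0, 1.0], [0.001, 1.0, -0.0], [-1.0, 0.001, 0.004]]
force: [0.0, -0.5, 1.2]
gripper_width: 0.0196
```

```bash
python3 go.py .5143 .2255 .085
```

```text
[ 4.1 -1.  -1.3] [-0.02  0.25 -0.07] t 2.7 [0.5156 0.2265 0.0891] [ 0.  -0.5  1.2] 0.019554412596423015
```

apply_moves([
  [0, 0, 0, 0, 0, 0],
  [0, 0, 0, 0, 0, 0],
  [0, 0, 0, 0, 0, 0],
])

```text
time_s: 3.0
ee_pos: [0.5155, 0.2265, 0.089]
tcp_rot: [[0.004, 0.0, 1.0], [0.001, 1.0, -0.0], [-1.0, 0.001, 0.004]]
force: [-0.1, -0.7, -0.5]
gripper_width: 0.0153
```

apply_moves([
  [-8, 0, 0, 0, 0.2, 0],
  [-20, 0, 0, 0, 0.2, 0],
  [-40, 0, 0, 0, 0.2, 0],
  [-65, 0, 0, 0, 0.2, 0],
  [-90, 0, 0, 0, 0.2, 0],
])

```text
time_s: 3.5
ee_pos: [0.5151, 0.2264, 0.1811]
tcp_rot: [[0.001, 0.0, 1.0], [0.001, 1.0, -0.0], [-1.0, 0.001, 0.001]]
force: [-0.9, 0.5, -1.2]
gripper_width: 0.016
```

Run:
```python
from h import *
from go import go
go([.495,-.27,.185])
for n in('scene','side'):
    f=np.load(n+'.npz'); im=f['im']; c={k:f[k] for k in'KRt'}
    P=world(f['d'],c)
    g=cv2.cvtColor(im,cv2.COLOR_RGB2GRAY)
    m=(abs(P[...,2]-.04)<.012)&(P[...,0]>.42)&(P[...,0]<.62)&(P[...,1]<-.18)&(P[...,1]>-.35)
    from numpy import percentile as pc
    print(n,pc(P[m],[1,99],axis=0))
    h=cv2.morphologyEx(g,cv2.MORPH_BLACKHAT,np.ones((15,15)))
    b={'scene':(slice(168,184),slice(264,286)),'side':(slice(308,325),slice(312,334))}[n]
    w=np.zeros(g.shape);w[b]=h[b]; w[w<15]=0
    v,u=np.nonzero(w); ww=w[v,u]; print(len(v)); u0,v0=(u*ww).sum()/ww.sum(),(v*ww).sum()/ww.sum()
    print(u0,v0,ray(c,u0,v0,.04))
```

```text
[  -4.6 -496.4  -19.9] [-0.02  0.07 -0.08] t 3.5 [0.5151 0.2264 0.1811] [-0.9  0.5 -1.2] 0.01597472123325559
scene [[ 0.43538942 -0.3261045   0.02886882]
 [ 0.60208616 -0.19413565  0.04536928]]
27
273.46504559270517 176.4255319148936 [ 0.4984285  -0.25736208  0.04      ]
side [[ 0.42991581 -0.33490751  0.02914915]
 [ 0.5927927  -0.20518201  0.0436024 ]]
53
322.6522198731501 315.52536997885835 [ 0.49507351 -0.26197505  0.04      ]
```

apply_moves([
  [-10, -45, 5, 0, 0, 0],
  [-20, -90, 10, 0, 0, 0],
  [-30, -135, 15, 0, 0, 0],
  [-30, -180, 20, 0, 0, 0],
  [-30, -225, 25, 0, 0, 0],
])

```text
time_s: 4.0
ee_pos: [0.5401, -0.0004, 0.2125]
tcp_rot: [[0.003, 0.0, 1.0], [0.001, 1.0, -0.0], [-1.0, 0.001, 0.003]]
force: [-0.2, 0.3, -0.4]
gripper_width: 0.0156
```

apply_moves([
  [0, -45, 4, 0, 0, 0],
  [0, -90, 8, 0, 0, 0],
  [0, -135, 12, 0, 0, 0],
  [0, -180, 16, 0, 0, 0],
  [0, -225, 20, 0, 0, 0],
])

```text
time_s: 4.5
ee_pos: [0.5599, -0.2274, 0.2136]
tcp_rot: [[0.004, 0.0, 1.0], [0.001, 1.0, -0.0], [-1.0, 0.001, 0.004]]
force: [0.8, -0.5, -0.5]
gripper_width: 0.0151
```

```bash
python3 go.py .56 -.26 .211
```

```text
[  2.6 -32.6   0.1] [-0.01  0.26 -0.05] t 4.5 [ 0.5599 -0.2274  0.2136] [ 0.8 -0.5 -0.5] 0.015133522993323519
```

apply_moves([
  [0, -33, 0, 0, 0.25, 0],
  [0, -33, 0, 0, 0.25, 0],
  [0, -33, 0, 0, 0.25, 0],
  [0, -33, 0, 0, 0.25, 0],
])

```text
time_s: 4.9
ee_pos: [0.56, -0.2594, 0.2142]
tcp_rot: [[0.001, -0.001, 1.0], [0.001, 1.0, 0.001], [-1.0, 0.001, 0.001]]
force: [0.2, 0.6, -0.5]
gripper_width: 0.0155
```

```bash
python3 go.py .497 -.26 .14
python3 - <<'E'
from h import *
im,d,c=shot('wrist','w2.png'); np.savez('w2.npz',im=im,d=d,**c)
E
```

```text
[ 74.2  -0.6 -63.1] [ 0.03  0.04 -0.04] t 4.9 [ 0.56   -0.2594  0.2142] [ 0.2  0.6 -0.5] 0.015540884324759146
```

View pics/w2.png

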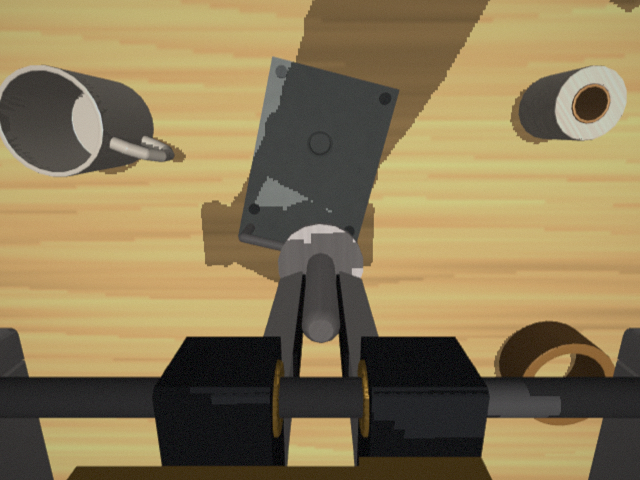

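The view shows the block turned by about 15°, with the socket at (319,143). The spindle is held upright, its rod top at (321,328) and flange around (320,260).

Run:
```python
from h import *
f=np.load('w2.npz'); im,d=f['im'],f['d']; c={k:f[k] for k in'KRt'}; P=world(d,c)
g=cv2.cvtColor(im,cv2.COLOR_RGB2GRAY)
a=cv2.resize(g[120:168,290:350],None,fx=8,fy=8,interpolation=cv2.INTER_CUBIC)
hc=cv2.HoughCircles(cv2.GaussianBlur(a,(0,0),4),cv2.HOUGH_GRADIENT,1,30,param1=30,param2=15,minRadius=60,maxRadius=130)
for x,y,r in hc[0][:4]:
    u,v=(x+.5)/8-.5+290,(y+.5)/8-.5+120; print('sock',u,v,r/8,ray(c,u,v,.04))
m=(P[...,2]<.032)&(P[...,2]>-.02); m[:125]=0;m[162:]=0;m[:,:300]=0;m[:,340:]=0
q=np.argwhere(m); print('deep',len(q),q.mean(0)[::-1], np.percentile(P[m],[1,50,99],axis=0))
q=(P[...,2]>.03)&(P[...,2]<.05); q[170:]=0; q[:,:290]=0;q[:,350:]=0; print('blocktop z',np.median(P[q][:,2]))
# rod top, flange in hand
m=(d>0)&(P[...,2]>.235)&(P[...,2]<.262); m[:290]=0;m[355:]=0;m[:,:300]=0;m[:,342:]=0
v,u=np.nonzero(m); print('rodtop',len(u),P[m].min(0),P[m].max(0),np.median(P[m],0),u.mean(),v.mean())
m=(d>0)&(abs(P[...,2]-.175)<.008); m[:215]=0;m[300:]=0;m[:,:270]=0;m[:,372:]=0
print('flange',m.sum(),np.percentile(P[m],[1,50,99],axis=0)); 
for v in range(222,290,4):
    r=np.nonzero(m[v])[0]; 
    if len(r): print(v,r.min(),r.max(),P[v,r.min()].round(4),P[v,r.max()].round(4))
b=np.hstack([cv2.resize(im[115:171,284:354],(560,448),interpolation=2),cv2.resize(im[215:350,265:375],(240,295))[:295].copy() if 0 else cv2.resize(im[300:356,290:320],(240,448),interpolation=2)])
cv2.imwrite('pics/c2.png',b[...,::-1])
```

```text
Traceback (most recent call last):
TypeError: 'NoneType' object is not subscriptable
```

Run:
```python
from h import *
f=np.load('w2.npz'); im,d=f['im'],f['d']; c={k:f[k] for k in'KRt'}; P=world(d,c)
g=cv2.cvtColor(im,cv2.COLOR_RGB2GRAY)
a=cv2.convertScaleAbs(cv2.resize(g[120:168,290:350],None,fx=8,fy=8,interpolation=cv2.INTER_CUBIC),alpha=3,beta=-100)
hc=cv2.HoughCircles(cv2.GaussianBlur(a,(0,0),4),cv2.HOUGH_GRADIENT,1,30,param1=30,param2=10,minRadius=60,maxRadius=130)
for x,y,r in ([] if hc is None else hc[0][:4]):
    u,v=(x+.5)/8-.5+290,(y+.5)/8-.5+120; print('sock',u,v,r/8,ray(c,u,v,.04))
m=(P[...,2]<.032)&(P[...,2]>-.02); m[:125]=0;m[162:]=0;m[:,:300]=0;m[:,340:]=0
q=np.argwhere(m); print('deep',len(q),q.mean(0)[::-1] if len(q) else '', np.percentile(P[m],[1,50,99],axis=0) if len(q) else '')
q=(P[...,2]>.03)&(P[...,2]<.05); q[170:]=0; q[:,:290]=0;q[:,350:]=0; print('blocktop z',np.median(P[q][:,2]))
m=(d>0)&(P[...,2]>.235)&(P[...,2]<.262); m[:290]=0;m[355:]=0;m[:,:300]=0;m[:,342:]=0
v,u=np.nonzero(m); print('rodtop',len(u),P[m].min(0),P[m].max(0),np.median(P[m],0),u.mean(),v.mean())
m=(d>0)&(abs(P[...,2]-.175)<.008); m[:215]=0;m[300:]=0;m[:,:270]=0;m[:,372:]=0
print('flange',m.sum(),np.percentile(P[m],[1,50,99],axis=0)); 
for v in range(222,290,6):
    r=np.nonzero(m[v])[0]; 
    if len(r): print(v,r.min(),r.max(),P[v,r.min()].round(4),P[v,r.max()].round(4))
A=cv2.resize(cv2.convertScaleAbs(im[115:171,292:347],alpha=2.5,beta=-80),(440,448),interpolation=2)
B=cv2.resize(cv2.convertScaleAbs(im[300:356,298:343],alpha=1.5),(360,448),interpolation=2)
cv2.imwrite('pics/c2.png',np.hstack([A,B])[...,::-1])
```

```text
sock 319.625 143.0 9.5875 [ 0.49496695 -0.25961688  0.04      ]
sock 314.625 142.875 14.1125 [ 0.49486243 -0.26400865  0.04      ]
sock 323.25 141.5 13.4875 [ 0.49368508 -0.25643584  0.04      ]
sock 319.125 139.25 8.825 [ 0.49177158 -0.26005466  0.04      ]
deep 353 [319.45042493 143.50991501] [[ 0.48739969 -0.26901182  0.00453549]
 [ 0.49629323 -0.26022204  0.0063287 ]
 [ 0.50510044 -0.25067726  0.03110946]]
blocktop z 0.04019699675384483
rodtop 1683 [ 0.5505388  -0.26732615  0.2350005 ] [ 0.56911175 -0.24998624  0.25735689] [ 0.55566256 -0.25844048  0.2467299 ] 320.50029708853236 320.91325014854425
flange 3249 [[ 0.53433824 -0.28238839  0.17182342]
 [ 0.54911678 -0.25898833  0.17558846]
 [ 0.56439014 -0.23526918  0.18085363]]
222 316 324 [ 0.5339 -0.2613  0.1719] [ 0.5344 -0.2567  0.1698]
228 298 342 [ 0.5375 -0.2716  0.1718] [ 0.5379 -0.2463  0.1702]
234 290 350 [ 0.541  -0.2763  0.172 ] [ 0.5408 -0.2417  0.1726]
240 285 355 [ 0.5448 -0.2793  0.1716] [ 0.5442 -0.2389  0.1734]
246 282 358 [ 0.5474 -0.2808  0.1749] [ 0.5472 -0.2372  0.1753]
252 280 360 [ 0.5509 -0.282   0.1751] [ 0.5504 -0.2361  0.1765]
258 278 362 [ 0.5542 -0.2832  0.1762] [ 0.5539 -0.2349  0.1768]
264 278 362 [ 0.558  -0.2833  0.1758] [ 0.5582 -0.2346  0.1751]
270 279 361 [ 0.5617 -0.2828  0.1758] [ 0.5621 -0.235   0.1746]
276 280 360 [ 0.5658 -0.2825  0.1749] [ 0.5651 -0.2357  0.1766]
```

View pics/c2.png

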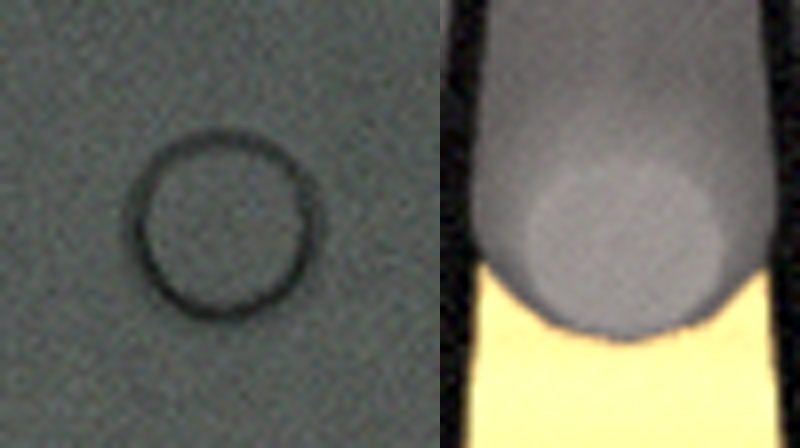

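Run:
```python
from h import *
f=np.load('w2.npz'); im,d=f['im'],f['d']; c={k:f[k] for k in'KRt'}
print(ray(c,320.5,330.4,.2485), ray(c,319.6,142.7,.04))
g=f['d'];P=world(d,c); m=(d>0)&(abs(P[...,2]-.1745)<.0035); m[:228]=0;m[300:]=0;m[:,:270]=0;m[:,372:]=0
e=[]
for v in range(240,280):
    r=np.nonzero(m[v])[0]
    if len(r): e+=[(r.min()-.5,v),(r.max()+.5,v)]
p=np.array([ray(c,u,v,.175)[:2] for u,v in e]); A=np.c_[2*p,np.ones(len(p))]; s=np.linalg.lstsq(A,(p**2).sum(1),rcond=None)[0]
print(s[:2],np.sqrt(s[2]+s[0]**2+s[1]**2))
```

```text
[ 0.55919997 -0.25863284  0.2485    ] [ 0.4947107  -0.25963881  0.04      ]
[ 0.558444   -0.25886783] 0.024785107413627168
```

apply_moves([
  [10, 0, -20, 0, 0, 0],
  [30, -1, -40, 0, 0, 0],
  [55, -1, -64, 0, 0, 0],
  [75, -1, -64, 0, 0, 0],
  [87, -1, -64, 0, 0, 0],
])

```text
time_s: 5.45
ee_pos: [0.4958, -0.2592, 0.1264]
tcp_rot: [[0.0, -0.002, 1.0], [0.001, 1.0, 0.002], [-1.0, 0.001, 0.0]]
force: [0.3, -0.3, -0.0]
gripper_width: 0.0155
```

apply_moves([
  [0, 0, 0, 0, 0, 0],
])

```text
time_s: 5.55
ee_pos: [0.4958, -0.2584, 0.1255]
tcp_rot: [[-0.001, -0.003, 1.0], [0.002, 1.0, 0.003], [-1.0, 0.002, -0.001]]
force: [0.3, 0.1, -0.6]
gripper_width: 0.0154
```

```bash
python3 go.py .4959 -.2602 .084
```

```text
[41.5 -1.8  0.1] [ 0.16 -0.08 -0.11] t 5.55 [ 0.4958 -0.2584  0.1255] [ 0.3  0.1 -0.6] 0.01540307493535902
```

apply_moves([
  [0, -1.5, 0, 0.15, 0, 0],
  [4, -1.5, 0, 0.15, 0, 0],
  [8, -1.5, 0, 0.15, 0, 0],
  [12, -1.5, 0, 0.15, 0, 0],
  [16, -1.5, 0, 0.15, 0, 0],
])

```text
time_s: 6.05
ee_pos: [0.4958, -0.2599, 0.1093]
tcp_rot: [[-0.001, -0.0, 1.0], [0.002, 1.0, 0.0], [-1.0, 0.002, -0.001]]
force: [0.4, -0.6, -0.3]
gripper_width: 0.0154
```

```bash
python3 go.py .4959 -.2602 .084
```

```text
[25.3 -0.3  0.1] [ 0.01 -0.08 -0.11] t 6.05 [ 0.4958 -0.2599  0.1093] [ 0.4 -0.6 -0.3] 0.015386941767285748
```

Foot is about 5 mm in with no contact force. I'll continue slowly.

apply_moves([
  [4, 0, 0, 0, 0, 0],
  [8, 0, 0, 0, 0, 0],
  [12, 0, 0, 0, 0, 0],
  [16, 0, 0, 0, 0, 0],
  [20, 0, 0, 0, 0, 0],
])

```text
time_s: 6.55
ee_pos: [0.4958, -0.2599, 0.089]
tcp_rot: [[-0.001, -0.0, 1.0], [0.002, 1.0, 0.0], [-1.0, 0.002, -0.001]]
force: [0.5, -1.1, -1.8]
gripper_width: 0.0155
```

apply_moves([
  [1, 0, 0, 0, 0, 0],
  [2, 0, 0, 0, 0, 0],
  [3, 0, 0, 0, 0, 0],
  [4, 0, 0, 0, 0, 0],
  [5, 0, 0, 0, 0, 0],
])

```text
time_s: 7.05
ee_pos: [0.4958, -0.2599, 0.084]
tcp_rot: [[-0.001, -0.0, 1.0], [0.002, 1.0, 0.0], [-1.0, 0.002, -0.001]]
force: [-3.6, -0.6, 11.1]
gripper_width: 0.0156
```

Contact at exactly the expected height. I'll release, retreat and check.

apply_moves([
  [0, 0, 0, 0, 0, 0],
  [0, 0, 0, 0, 0, 0],
  [0, 0, 0, 0, 0, 0],
  [0, 0, 0, 0, 0, 0],
  [0, 0, 0, 0, 0, 0],
], grip=0.5)

```text
time_s: 7.55
ee_pos: [0.4958, -0.2599, 0.084]
tcp_rot: [[-0.001, -0.0, 1.0], [0.002, 1.0, 0.0], [-1.0, 0.002, -0.001]]
force: [-0.7, -0.3, 0.1]
gripper_width: 0.0465
```

apply_moves([
  [-10, 0, 0, 0, 0, 0],
  [-40, 0, 0, 0, 0, 0],
  [-80, 0, 5, 0, 0, 0],
  [-120, 0, 25, 0, 0, 0],
  [-140, 0, 50, 0, 0, 0],
])

```text
time_s: 8.05
ee_pos: [0.5469, -0.2606, 0.2292]
tcp_rot: [[0.004, 0.0, 1.0], [-0.001, 1.0, -0.0], [-1.0, -0.001, 0.004]]
force: [0.2, -0.8, -0.2]
gripper_width: 0.047
```

Run:
```python
from h import *
from go import go
go([.47,-.045,.25])
im,d,c=shot('wrist','w3.png'); np.savez('w3.npz',im=im,d=d,**c); P=world(d,c)
def near(a,z,h,r=.03):return (d>0)&(abs(P[...,2]-z)<h)&(np.hypot(P[...,0]-a[0],P[...,1]-a[1])<r)
m=near((.4947,-.2596),.118,.005,.02); print('rodtop',m.sum(),np.percentile(P[m],[2,50,98],axis=0))
m=near((.4947,-.2596),.045,.012,.023)&~near((.4947,-.2596),.045,.03,.014); print('flange z',np.percentile(P[m][:,2],[5,50,95]))
m=near((.465,-.045),.060,.006,.05); print('rolltop',m.sum(),np.percentile(P[m],[1,50,99],axis=0) if m.any() else '')
```

```text
[-21.3 215.6 -76.9] [-0.03  0.2   0.05] t 8.05 [ 0.5469 -0.2606  0.2292] [ 0.2 -0.8 -0.2] 0.04704200157119351
rodtop 356 [[ 0.48753838 -0.26630925  0.11377828]
 [ 0.49397047 -0.25968882  0.11727169]
 [ 0.50140672 -0.25235067  0.1193206 ]]
flange z [0.04399701 0.04525873 0.04646827]
rolltop 3328 [[ 0.43596716 -0.06993331  0.05457155]
 [ 0.4615732  -0.04333149  0.05994341]
 [ 0.48980414 -0.01525056  0.06183367]]
```

View pics/w3.png

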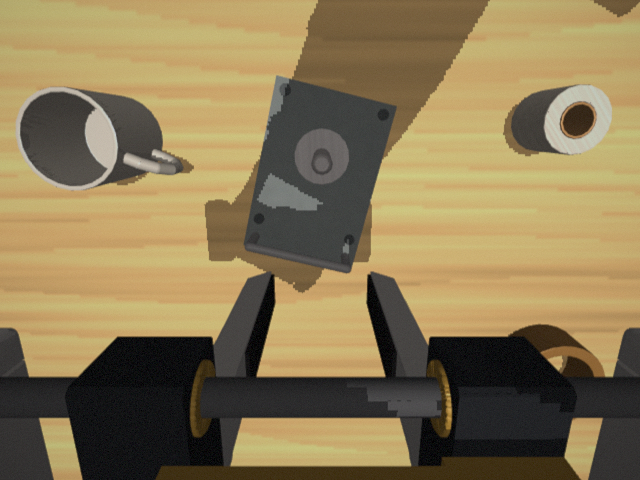

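The view shows the spindle seated at (322,158), flange flat at z = 45 mm and rod top at 118 mm. The roll is at (578,120). Next I'll go to the roll.

apply_moves([
  [0, 45, -15, 0, 0, 0],
  [0, 90, -31, 0, 0, 0],
  [0, 135, -46, 0, 0, 0],
  [0, 180, -61, 0, 0, 0],
  [0, 217, -77, 0, 0, 0],
], grip=1)

```text
time_s: 8.6
ee_pos: [0.4719, -0.0415, 0.2303]
tcp_rot: [[0.007, -0.001, 1.0], [-0.002, 1.0, 0.001], [-1.0, -0.002, 0.007]]
force: [0.5, 0.2, 0.5]
gripper_width: 0.0837
```

apply_moves([
  [0, 0, 0, 0, 0.2, 0],
  [0, 0, 0, 0, 0.2, 0],
])

```text
time_s: 8.8
ee_pos: [0.4718, -0.0411, 0.2311]
tcp_rot: [[0.005, -0.003, 1.0], [-0.002, 1.0, 0.003], [-1.0, -0.002, 0.005]]
force: [-0.3, -0.1, -0.6]
gripper_width: 0.0939
```

```bash
cat > roll.py <<'E'
from h import *
from go import go
import sys
def roll(f,a,zt,box=.05):
    im,d,c=shot('wrist',f); P=world(d,c)
    m=(d>0)&(abs(P[...,2]-zt)<.006)&(np.hypot(P[...,0]-a[0],P[...,1]-a[1])<box)
    m=cv2.morphologyEx(m.astype(np.uint8),cv2.MORPH_OPEN,np.ones((3,3)))
    cs,h=cv2.findContours(m,cv2.RETR_CCOMP,cv2.CHAIN_APPROX_NONE)
    print('z',np.median(P[m>0][:,2]))
    for q,hh in zip(cs,h[0]):
        if len(q)<30: continue
        (u,v),ax,an=cv2.fitEllipse(q); print('inner' if hh[3]>=0 else 'outer',len(q),u,v,ax,ray(c,u,v,zt))
if __name__=='__main__':
    roll('w4.png',(.463,-.043),.060); go([.463,-.043,.034])
E
python3 roll.py
```

```text
z 0.060468905933160275
outer 177 319.8891906738281 204.50009155273438 (61.3822021484375, 61.895633697509766) [ 0.46163548 -0.04156277  0.06      ]
inner 82 319.7636413574219 204.79823303222656 (26.747920989990234, 28.844987869262695) [ 0.46191158 -0.04167631  0.06      ]
[196.8  -0.7  -9.9] [0.09 0.25 0.12] t 8.85 [ 0.472  -0.0418  0.2308] [-0.6  0.1 -0.3] 0.09417652343667643
```

apply_moves([
  [35, 0, -10, 0, 0.25, 0],
  [80, 0, -10, 0, 0.25, 0],
  [120, 0, -10, 0, 0.25, 0],
  [160, 0, -10, 0, 0.25, 0],
  [180, 0, -10, 0, 0.25, 0],
])

```text
time_s: 9.35
ee_pos: [0.4617, -0.0433, 0.0476]
tcp_rot: [[-0.004, 0.0, 1.0], [-0.002, 1.0, -0.0], [-1.0, -0.002, -0.004]]
force: [0.5, -0.5, 0.7]
gripper_width: 0.0942
```

```bash
python3 go.py .4618 -.0416 .034
```

```text
[13.6  1.7  0.1] [-0.01 -0.22  0.09] t 9.35 [ 0.4617 -0.0433  0.0476] [ 0.5 -0.5  0.7] 0.09418409185182686
```

apply_moves([
  [7, 1.5, 0, 0, -0.2, 0],
  [13, 1.5, 0, 0, -0.2, 0],
  [13, 1.5, 0, 0, -0.2, 0],
])

```text
time_s: 9.65
ee_pos: [0.4619, -0.0423, 0.0347]
tcp_rot: [[-0.0, 0.001, 1.0], [-0.002, 1.0, -0.001], [-1.0, -0.002, -0.0]]
force: [-0.4, 0.7, 0.3]
gripper_width: 0.0941
```

apply_moves([
  [0, 0, 0, 0, 0, 0],
  [0, 0, 0, 0, 0, 0],
  [0, 0, 0, 0, 0, 0],
  [0, 0, 0, 0, 0, 0],
  [0, 0, 0, 0, 0, 0],
], grip=0.3, grip_force=20)

```text
time_s: 10.15
ee_pos: [0.4621, -0.0422, 0.035]
tcp_rot: [[0.0, 0.001, 1.0], [-0.002, 1.0, -0.001], [-1.0, -0.002, 0.0]]
force: [-0.4, 0.8, 3.5]
gripper_width: 0.0587
```

apply_moves([
  [0, 0, 0, 0, 0, 0],
  [0, 0, 0, 0, 0, 0],
])

```text
time_s: 10.35
ee_pos: [0.4621, -0.0422, 0.035]
tcp_rot: [[0.0, 0.001, 1.0], [-0.002, 1.0, -0.001], [-1.0, -0.002, 0.0]]
force: [-0.2, 0.3, -0.2]
gripper_width: 0.0589
```

apply_moves([
  [-8, 0, 0, 0, 0, 0],
  [-30, 0, 0, 0, 0, 0],
  [-65, 0, 0, 0, 0, 0],
  [-105, 0, 0, 0, 0, 0],
  [-145, 0, 0, 0, 0, 0],
])

```text
time_s: 10.85
ee_pos: [0.4616, -0.0419, 0.1819]
tcp_rot: [[-0.0, 0.001, 1.0], [-0.002, 1.0, -0.001], [-1.0, -0.002, -0.0]]
force: [0.9, 0.8, -0.6]
gripper_width: 0.0587
```

apply_moves([
  [-5, -30, 7, 0, 0, 0],
  [-5, -65, 14, 0, 0, 0],
  [-5, -100, 21, 0, 0, 0],
  [-5, -135, 28, 0, 0, 0],
  [-5, -170, 33, 0, 0, 0],
])

```text
time_s: 11.35
ee_pos: [0.4944, -0.2133, 0.1877]
tcp_rot: [[0.0, 0.001, 1.0], [-0.002, 1.0, -0.001], [-1.0, -0.002, 0.0]]
force: [0.8, 0.6, -1.4]
gripper_width: 0.0585
```

Run:
```python
from roll import *
s=bot.state(); p=s['ee_pos']; z=p[2]+.025; print(p)
roll('w5.png',(p[0],p[1]),z); go([.4945,-.2595,.18])
```

```text
[ 0.49444513 -0.21330468  0.18767854]
z 0.21314560924584827
outer 586 320.00469970703125 315.333984375 (118.94345092773438, 164.69564819335938) [ 0.49191574 -0.21265218  0.21267854]
inner 160 320.32568359375 318.4723815917969 (47.90106201171875, 58.744571685791016) [ 0.49336895 -0.21251909  0.21267854]
[  7.6 -42.1   0. ] [-0.16  0.01  0.17] t 11.4 [ 0.4946 -0.2174  0.1875] [-0.5 -4.  -2.2] 0.058742109761868055
```

View pics/w5.png

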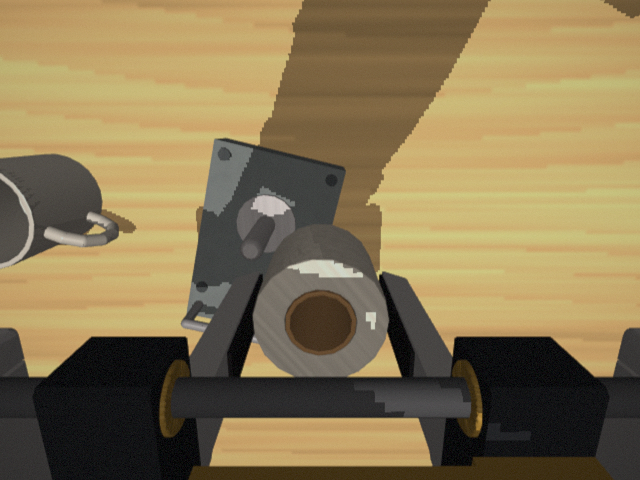

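The view shows the roll held upright, bore at about (320,322), and the spindle rod top at (250,250) to its left. I'll move over the rod. Clearance is ±5 mm.

apply_moves([
  [0, -21, 0, 0, 0, 0],
  [0, -42, 0, 0, 0, 0],
  [0, -42, 0, 0, 0, 0],
  [0, -42, 0, 0, 0, 0],
])

```text
time_s: 11.8
ee_pos: [0.4943, -0.2591, 0.1877]
tcp_rot: [[-0.0, 0.003, 1.0], [-0.003, 1.0, -0.003], [-1.0, -0.003, -0.0]]
force: [-0.3, 0.2, -0.5]
gripper_width: 0.059
```

```bash
python3 go.py .4945 -.2597 .08
```

```text
[107.7  -0.3   0.2] [-0.19 -0.    0.15] t 11.8 [ 0.4943 -0.2591  0.1877] [-0.3  0.2 -0.5] 0.058987636660329974
```

apply_moves([
  [12, 0, 0, 0, 0, 0],
  [24, 0, 0, 0, 0, 0],
  [34, 0, 0, 0, 0, 0],
  [42, 0, 0, 0, 0, 0],
  [48, 0, 0, 0, 0, 0],
])

```text
time_s: 12.3
ee_pos: [0.4941, -0.259, 0.1387]
tcp_rot: [[-0.001, 0.003, 1.0], [-0.002, 1.0, -0.003], [-1.0, -0.002, -0.001]]
force: [-0.7, 0.3, -0.9]
gripper_width: 0.0587
```

apply_moves([
  [8, 0, 0, 0, 0, 0],
  [18, 0, 0, 0, 0, 0],
  [28, 0, 0, 0, 0, 0],
  [38, 0, 0, 0, 0, 0],
  [48, 0, 0, 0, 0, 0],
])

```text
time_s: 12.8
ee_pos: [0.4941, -0.2591, 0.0898]
tcp_rot: [[-0.001, 0.003, 1.0], [-0.002, 1.0, -0.003], [-1.0, -0.002, -0.001]]
force: [-0.5, -0.5, -1.8]
gripper_width: 0.0584
```

```bash
python3 go.py .4945 -.2597 .08
```

```text
[ 9.8 -0.6  0.5] [-0.18 -0.06  0.11] t 12.8 [ 0.4941 -0.2591  0.0898] [-0.5 -0.5 -1.8] 0.05841876362836798
```

apply_moves([
  [2, 0, 0, 0, 0, 0],
  [4, 0, 0, 0, 0, 0],
  [6, 0, 0, 0, 0, 0],
  [8, 0, 0, 0, 0, 0],
  [9, 0, 0, 0, 0, 0],
])

```text
time_s: 13.3
ee_pos: [0.4941, -0.2591, 0.0808]
tcp_rot: [[-0.001, 0.003, 1.0], [-0.002, 1.0, -0.003], [-1.0, -0.002, -0.001]]
force: [-0.7, 0.6, -2.8]
gripper_width: 0.0589
```

apply_moves([
  [0.4, 0, 0, 0, 0, 0],
  [0.8, 0, 0, 0, 0, 0],
  [0.8, 0, 0, 0, 0, 0],
])

```text
time_s: 13.6
ee_pos: [0.4941, -0.2591, 0.0801]
tcp_rot: [[-0.001, 0.003, 1.0], [-0.002, 1.0, -0.003], [-1.0, -0.002, -0.001]]
force: [-1.1, -0.5, -1.1]
gripper_width: 0.0592
```

apply_moves([
  [0.4, 0, 0, 0, 0, 0],
  [0.8, 0, 0, 0, 0, 0],
  [0.8, 0, 0, 0, 0, 0],
])

```text
time_s: 13.9
ee_pos: [0.4943, -0.2592, 0.08]
tcp_rot: [[-0.0, 0.003, 1.0], [-0.002, 1.0, -0.003], [-1.0, -0.002, -0.0]]
force: [-2.7, 1.5, 6.7]
gripper_width: 0.059
```

Contact (6.7 N up) at the expected height. I'll release slowly and retreat straight up.

apply_moves([
  [0, 0, 0, 0, 0, 0],
  [0, 0, 0, 0, 0, 0],
  [0, 0, 0, 0, 0, 0],
  [0, 0, 0, 0, 0, 0],
  [0, 0, 0, 0, 0, 0],
], grip=0.95)

```text
time_s: 14.4
ee_pos: [0.4943, -0.2592, 0.0799]
tcp_rot: [[-0.0, 0.003, 1.0], [-0.002, 1.0, -0.003], [-1.0, -0.002, -0.0]]
force: [0.6, -0.4, 0.0]
gripper_width: 0.0887
```

apply_moves([
  [-10, 0, 0, 0, 0, 0],
  [-40, 0, 0, 0, 0, 0],
  [-80, 0, 0, 0, 0, 0],
  [-120, 0, 20, 0, 0, 0],
  [-150, 0, 50, 0, 0, 0],
])

```text
time_s: 14.9
ee_pos: [0.5445, -0.2593, 0.2342]
tcp_rot: [[0.003, 0.004, 1.0], [-0.004, 1.0, -0.004], [-1.0, -0.004, 0.003]]
force: [0.8, -0.7, 0.7]
gripper_width: 0.089
```

apply_moves([
  [0, 0, 0, 0, 0, 0],
  [0, 0, 0, 0, 0, 0],
])

```text
time_s: 15.1
ee_pos: [0.5446, -0.2592, 0.2348]
tcp_rot: [[0.004, 0.004, 1.0], [-0.005, 1.0, -0.004], [-1.0, -0.005, 0.004]]
force: [0.3, 0.8, -1.4]
gripper_width: 0.0895
```

Run:
```python
from roll import *
roll('w6.png',(.494,-.259),.105)
im,d,c=shot('wrist'); P=world(d,c)
m=(d>0)&(abs(P[...,2]-.118)<.007)&(np.hypot(P[...,0]-.494,P[...,1]+.259)<.011)&(P[...,2]>.112)
print('rod',m.sum(),np.percentile(P[m],[2,50,98],axis=0)); go([.5,-.26,.2])
a,_,_=shot('side'); b,_,_=shot('scene')
A=cv2.resize(a[240:370,270:400],(400,400)); B=cv2.resize(b[130:260,220:350],(400,400))
cv2.imwrite('pics/fin.png',np.hstack([A,B])[...,::-1])
```

```text
z 0.10545808769909787
outer 213 321.1450500488281 163.94677734375 (72.55529022216797, 73.86906433105469) [ 0.49397642 -0.25852615  0.105     ]
inner 95 321.1134948730469 164.38485717773438 (33.24742126464844, 33.31962585449219) [ 0.49431178 -0.2585517   0.105     ]
rod 344 [[ 0.48751759 -0.26602955  0.1133561 ]
 [ 0.49396266 -0.25909141  0.1172965 ]
 [ 0.50099129 -0.25236732  0.11929573]]
[ 33.   -1.  -43.6] [-0.25  0.05  0.18] t 15.2 [ 0.5436 -0.2591  0.233 ] [ 1.  -0.1  0.2] 0.08946507733304121
```

View pics/fin.png

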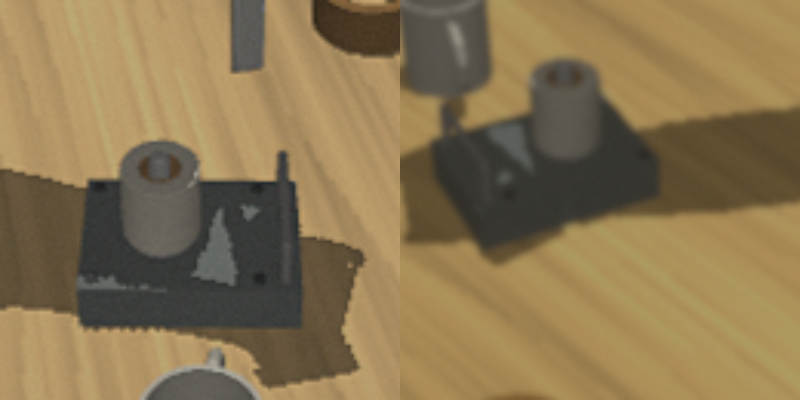

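Both views show the roll upright on the spindle with the rod end inside its bore. The roll top is at 105 mm and the rod top at 118 mm, both as specified, and the gripper is clear.

```bash
python3 -c "
from cell import bot
print(bot.job_done())"
```

```text
the job is handed in; nothing more can be done
None
```

The slim spindle now stands fully home in the dispenser's socket, and the label roll rests on its flange. I handed the job in at about 15 s, well under the 72 s limit.

- **Spindle:** I took the slim grey one from the rack and lowered it until it touched, at the expected height with about 11 N. Its flange top then measured 45 mm and its rod top 117–118 mm, so it is fully in and upright.
- **Roll:** I lowered it until it touched, at about 7 N, before releasing. Its top measured 105 mm, and its bore is centred on the rod to within about 1 mm.
- **Final views:** The side and scene pictures show the roll upright on the block and the gripper clear.
- **Bystanders:** I did not go near the thick spindle, tape roll, mug, carton or blue look-alikes. I did not re-measure where they stand at the end.
- **Disagreements:** My first socket estimates from the two fixed cameras differed by about 5 mm. I used the close-up wrist camera reading instead, and the spindle went in without resistance. No check failed.

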